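# Pull the oil strainer plate from the engine case and hold it over the drain tray

## Robot

A 7-joint arm with a two-finger parallel gripper is mounted at the origin on the work surface. World frame = base frame: x ahead of the robot, y to its left, z up, the work surface at z = 0. Lengths are in m, angles in rad, forces in N, time in s.
With the tool pointing down it reaches from about 0.35 to 0.9 m from the base axis. Payload 8.1 kg.
Tool frame: the origin (TCP) lies at the very end of the fingers, on their centre line; the grasp point (between the pads) lies 19 mm behind it; y points along the fingers, x is the direction in which the jaws open and shut, and the axes are right-handed (so a half turn about y gives the same grasp; the last joint's range is limited). The gripper opens to 92 mm and grips with 3 to 60 N. Pads are 19 mm wide; open, the fingers measure 130 mm over their backs; the gripper's body (75 mm by 190 mm) begins 47 mm behind the grasp point.
Start: joints at [1.21, 0.434, 0.025, 1.573, -0.012, 1.134, -0.075], TCP at [0.159, -0.604, 0.227] pointing down, gripper open.
Joint ranges: [-2.62, 2.62], [-0.44, 2.09], [-1.27, 1.32], [0.08, 2.57], [-1.32, 4.46], [0.12, 2], [-2.74, 2.74]. Speed limits (rad/s): [2.22, 2.22, 3.01, 3.01, 3.14, 3.14, 3.14].

## Interface

Orientations are given as a rotation vector (axis times angle).
In Python, from cell import env gives the robot as it stands. Calls block until the motion is done:
- env.move_to(position, orientation): joint-space move of the TCP to a pose.
- env.move_l(position, ori=None, feed=0.15): straight line of the TCP; ori=None keeps the orientation; feed is the mean speed in m/s.
- env.move_joints(angles): joint-space move.
- env.ungrasp() and env.gripper_close(newtons=None): open the fingers fully, or close them until they stop; newtons is the grip in N (None keeps the last).
- env.pause(seconds).
- env.solve_ik(position, orientation): joint angles nearest the present ones, or None.
- env.get_obs(): the state.
- env.grab_frame(name): name is "scene" or "top"; returns a dict with "pixels" (384x512x3 uint8, red, green, blue), "fovy" (degrees; the focal length in pixels is half the picture's height over the tangent of half this angle, whatever the lens; pixels are square), "cx", "cy" (the principal point, pixels), "k1" (the pictures are not rectified: a ray, as slopes to the right and down, at radius r is drawn at 1 + k1 r^2 times it, then the intrinsics apply), "world_to_cam" (4x4, takes a point from world to camera coordinates). Camera axes: x right, y down, z forward; pixel columns grow to the right and rows downward; lengths in m; the calibration is good to about 2 mm. A picture is of the moment at which its call begins. There is no depth.
A pose or a line that the arm cannot do raises env.IKError and nothing moves.
- env.sign_off(): hands the job in, once; it reports no verdict.
The state is a dict: "time_s": time; "joint_positions": joint angles; "qd": joint speeds; "joint_torque": joint torques, N m; "tcp_pos": TCP position; "eef_rot": TCP orientation; "force": force on the tool from outside, world axes, zero at the start; "ft_torque": the same for the moment, N m; "finger_gap": finger opening in m.
Only numpy, scipy, OpenCV 4.12 (cv2) and the standard library are available. Lean on these libraries where they do the work, as an engineer would, in place of code of your own. Each camera call takes 0.05 s, during which the arm holds its last target.

## Task

Pull the sprung latch knob on the engine case straight out to its stop so that the cover flap springs ajar, then lift the flap up until it stands open by itself. Draw the strainer plate up out of the chamber beneath it and hold it upright, still and clear of everything, above the middle of the drain tray with its lower edge at least a hand's width (10 cm) above the bench. Finish while still holding it there in the gripper; leave the flap standing open and do not disturb the socket, the wrench or the jar.

Things in the scene. Friction and masses are not known exactly. Their poses are not given: they have to be found in the camera images.
- housing: Finned cast-aluminium engine case, fixed to the bench: an open-topped chamber 140 (x) x 150 (y) x 95 mm high, walls 7 mm, floor 8 mm thick, on a flat flange 190 x 190 mm with bolt heads 16 mm high. Origin: centre of its underside, on the bench. Its x axis points from its front to the flap's hinge side, y to its left, z up; place and turn about z (up to 0.35 rad) vary.
- latch (a joint): Sprung bolt on the case's -y side: m pulled out along the case's -y, level. 0 = home, its nose 10 mm over the flap's edge, locking it; 0.016 = at its stop. The spring pulls it home with 4 N (home) to 10 N (stop) and it snaps back when let go; once the flap is ajar the bolt passes beneath it and no longer locks it.
- latch_knob (a point): Grip point on the axis of the latch's knob, an upright black cylinder 18 mm in diameter whose top is 11 mm above this point. It is free all round down to 39 mm below it, but for the level bolt towards the case, whose top is 29 mm below this point. With the latch home it is at (-0.035, -0.123, 0.140) in the case's frame; it moves with the bolt.
- flap (a joint): Cover flap on top of the case, an aluminium plate 140 x 150 x 6 mm; rad open: 0 = shut, flat; 1.75 = fully open, a little past upright. Freed by the latch it springs up to about 0.2 by itself; from there to 1.75 it stays wherever it is left (stiff hinge). Lifting it needs about 1 N at the tongue.
- flap_tongue (a point): Middle of the flap's lifting tongue, sticking out from the middle of the flap's front (-x) edge in the flap's plane: 34 mm long, 24 mm wide (case's y), 8 mm thick, free beneath and to both sides. With the flap shut it is at (-0.087, 0, 0.099) in the case's frame; it swings with the flap, 157 mm from the hinge line.
- flap_hinge (a point): Middle of the flap's hinge line, which runs along the case's y at (0.070, 0, 0.099) in the case's frame. The flap's front edge rises and swings over towards the case's +x.
- strainer: Loose steel strainer plate, 0.11 to 0.23 kg, upright in a slot in mid chamber, hidden by the shut flap: frame 96 (x) x 8 (y) x 50 mm high, grip lug 36 x 12 x 28 mm on its top. Origin: middle of its lower edge; z up. At first its axes agree with the case's, origin at (0, 0, 0.008) there. The slot (2 mm play) guides both ends up to 44 mm; 62 mm is free from each face to the side wall.
- strainer_lug (a point): Point in the middle of the strainer's grip lug, 66 mm above the strainer's lower edge and 12 mm below the lug's top; pinch the lug across its 12 mm (along the strainer's y).
- tray: Shallow steel drain tray fixed to the bench, 220 (x) x 170 (y) x 25 mm high, walls 4 mm. Origin: centre of its underside, on the bench.
- socket: Bystander: loose upright steel socket, 28 mm in diameter, 38 mm high. Origin: centre of its underside.
- wrench: Bystander: loose steel wrench about 160 mm long, lying flat along its x. Origin: near its middle, on its underside.
- jar: Bystander: loose white jar with a black cap, 56 mm in diameter, 60 mm high. Origin: centre of its underside.

How it is judged:
By the outcome, as a careful person would: the job done as asked, in the order asked, and still so for the second after the job is handed in, while the arm keeps its last pose, push and grip.
It also fails if it takes over 69 s, if anything falls off the work surface, if the arm or the gripper's body presses on something with over 40 N, if the wrist force passes 120 N, or if a joint passes its speed limit or range.

## Working session

There is one attempt and no reset: what is moved stays moved. The work goes in short steps, each a Python script; the robot and the scene stay as the last script left them, time stands still between calls to the robot, and variables do not carry over. Pictures are saved under pics/ and viewed, and the job is handed in when it is done.

```bash
ls; mkdir -p pics
python3 - <<'E'
from cell import env
import cv2,numpy as np,pickle
o=env.get_obs();print(o)
for n in("scene","top"):
    f=env.grab_frame(n);print({k:v for k,v in f.items() if k!="pixels"})
    cv2.imwrite(f"pics/{n}0.png",cv2.resize(f["pixels"][:,:,::-1],(768,576),interpolation=cv2.INTER_CUBIC))
    pickle.dump(f,open(f"pics/{n}0.pkl","wb"))
E
```

```text
pics
{'time_s': 0.0, 'joint_positions': array([ 1.21042377,  0.43522816,  0.02500229,  1.57408802, -0.01159343,
        1.13400264, -0.07513966]), 'qd': array([-0.00086488, -0.00114011,  0.0001648 ,  0.0002072 ,  0.0004777 ,
        0.00109192,  0.00110127]), 'joint_torque': array([-6.41357528e-04, -6.67850661e+01,  9.84807909e-01, -3.14467871e+01,
       -6.05798140e-02,  4.29831748e-02,  1.67193812e-04]), 'tcp_pos': array([ 0.15912595, -0.60387782,  0.22594562]), 'eef_rot': array([-1.31926693,  1.01833046, -1.01608961]), 'force': array([0.64442001, 0.30765344, 0.07688874]), 'ft_torque': array([-0.00383907,  0.01221448, -0.04161385]), 'finger_gap': 0.09157200585551947}
{'fovy': 44.0944320743531, 'cx': 256.2096476314308, 'cy': 190.8624070387672, 'k1': 0.011513990877682675, 'world_to_cam': array([[-0.49986345,  0.8660978 ,  0.0033361 ,  0.23847635],
       [ 0.74097577,  0.42963796, -0.51610671, -0.39911891],
       [-0.4484322 , -0.25551091, -0.85651779,  1.55082179],
       [ 0.        ,  0.        ,  0.        ,  1.        ]])}
{'fovy': 49.18103157407689, 'cx': 254.5187029967042, 'cy': 191.91645989727945, 'k1': -0.08427401039434836, 'world_to_cam': array([[ 1.54029536e-02, -9.99879451e-01,  1.95783788e-03,
         5.81740964e-02],
       [-9.84923857e-01, -1.55099254e-02, -1.72291723e-01,
         5.64945012e-01],
       [ 1.72301319e-01,  7.25480179e-04, -9.85044024e-01,
         1.26706692e+00],
       [ 0.00000000e+00,  0.00000000e+00,  0.00000000e+00,
         1.00000000e+00]])}
```

View pics/scene0.png

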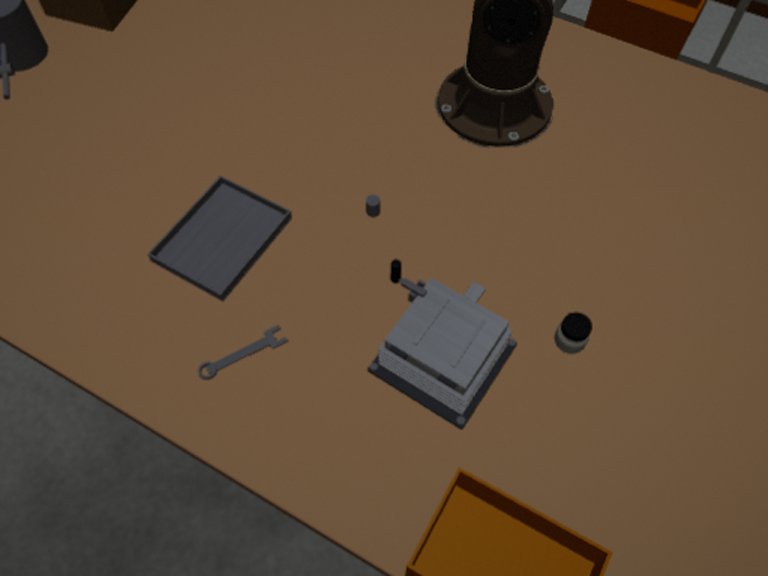

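View pics/top0.png

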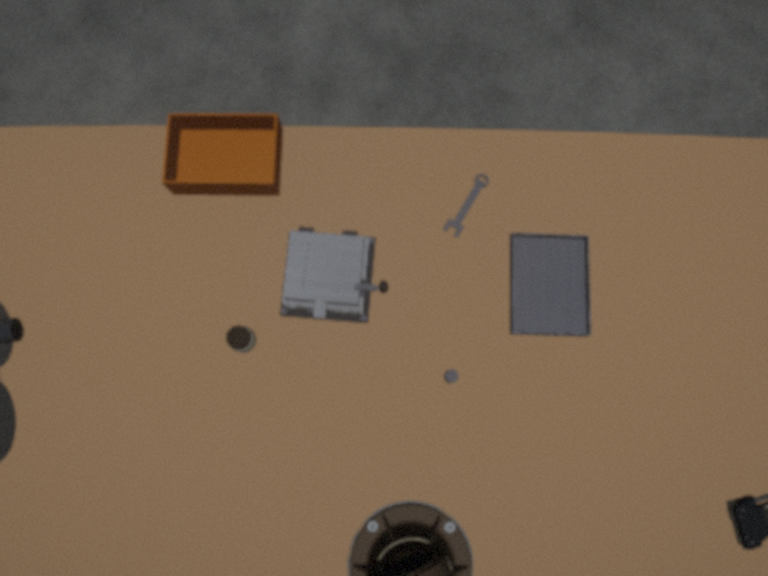

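Scene: the case is around (445,350), with the knob at (396,270), tongue at (475,293) and tray at (222,237), in 768-wide pixels. Top: the case is around (330,275), knob (383,287), tongue (320,308), tray (550,285), socket (451,376), jar (240,338) and wrench (466,205). Next I'll look at enlarged crops.

Run:
```python
import cv2,pickle
def crop(n,x0,y0,x1,y1,s,name):
    f=pickle.load(open(f"pics/{n}0.pkl","rb"))["pixels"][y0:y1,x0:x1,::-1]
    f=cv2.resize(f,None,fx=s,fy=s,interpolation=cv2.INTER_CUBIC)
    f=cv2.convertScaleAbs(f,alpha=1.5)
    for i in range(0,x1-x0,10): cv2.putText(f,str(x0+i),(i*s,8),0,.3,(0,255,255));cv2.line(f,(i*s,10),(i*s,16),(0,255,255))
    for i in range(0,y1-y0,10): cv2.putText(f,str(y0+i),(0,i*s+4),0,.3,(0,255,255));cv2.line(f,(20,i*s),(26,i*s),(0,255,255))
    cv2.imwrite(f"pics/{name}.png",f)
crop("scene",235,165,355,290,4*1+0,"c_scene")
crop("top",180,145,270,220,8,"c_top")
crop("top",330,145,400,230,6,"c_tray")
```

```text
(no output)
```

View pics/c_scene.png

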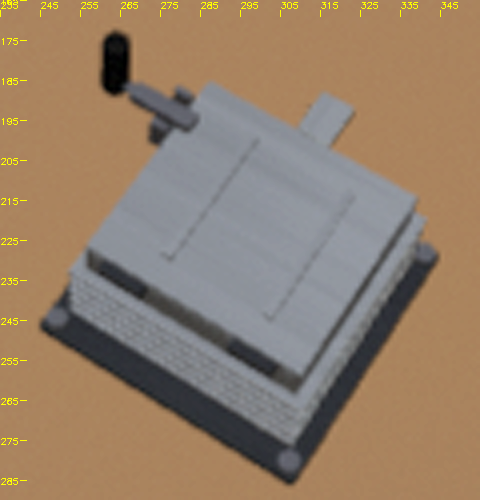

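View pics/c_top.png

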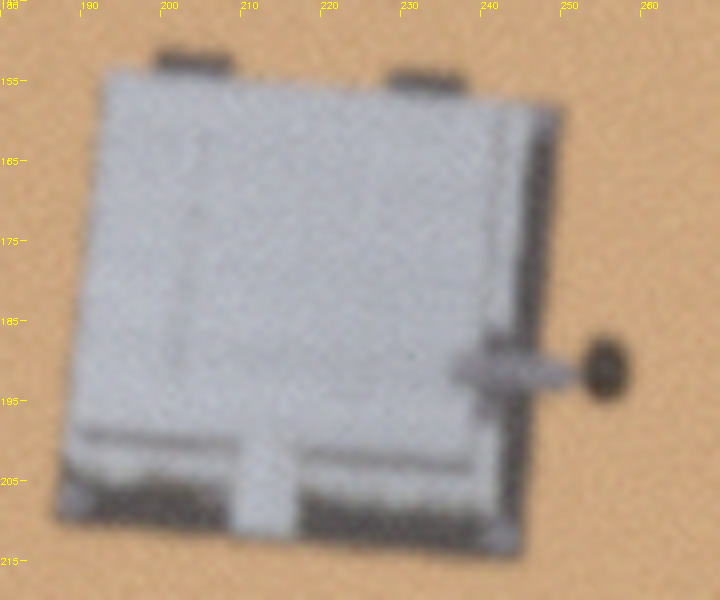

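View pics/c_tray.png

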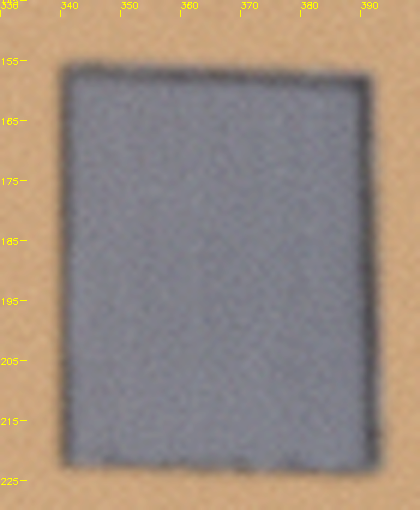

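```bash
cat > h.py <<'E'
import numpy as np,cv2,pickle
from scipy.optimize import least_squares
def cam(f):
    fl=192/np.tan(np.radians(f["fovy"])/2)
    K=np.array([[fl,0,f["cx"]],[0,fl,f["cy"]],[0,0,1]]);D=np.array([f["k1"],0,0,0,0]);return K,D,np.asarray(f["world_to_cam"])
def proj(f,P):
    K,D,T=cam(f);r,_=cv2.Rodrigues(T[:3,:3]);return cv2.projectPoints(np.atleast_2d(np.asarray(P,float)),r,T[:3,3],K,D)[0][:,0]
def onplane(f,uv,z):
    K,D,T=cam(f);n=cv2.undistortPoints(np.array([[uv]],float),K,D)[0,0]
    d=T[:3,:3].T@np.array([n[0],n[1],1]);c=-T[:3,:3].T@T[:3,3];return c+d*(z-c[2])/d[2]
def unz(U,V,s,x0,y0): return np.array([(U+.5)/s-.5+x0,(V+.5)/s-.5+y0])
def W(p,q):
    x,y,a=p;q=np.atleast_2d(q);c,s=np.cos(a),np.sin(a);return np.c_[x+c*q[:,0]-s*q[:,1],y+s*q[:,0]+c*q[:,1],q[:,2]]
E
python3 - <<'E'
from h import *
S=pickle.load(open("pics/scene0.pkl","rb"));T=pickle.load(open("pics/top0.pkl","rb"))
s=[((117,38),(-.035,-.123,.151)),((208,85),(-.07,-.075,.102)),((417,198),(-.07,.075,.102)),((302,378),(.07,.075,.102)),((88,248),(.07,-.075,.102)),((40,327),(.095,-.095,.003)),((292,484),(.095,.095,.003)),((438,258),(-.095,.095,.008))]
t=[((607,366),(-.035,-.123,.151)),((232,530),(-.104,.012,.103)),((298,535),(-.104,-.012,.103)),((105,73),(.07,.075,.102)),((78,430),(-.07,.075,.102)),((470,465),(-.07,-.075,.102)),((520,555),(-.095,-.095,.004)),((57,518),(-.095,.095,.008))]
def res(p,full=False):
    a=proj(S,W(p,[q for _,q in s]))-[unz(*u,4,235,165) for u,_ in s]
    b=proj(T,W(p,[q for _,q in t]))-[unz(*u,8,180,145) for u,_ in t]
    return (a,b) if full else np.r_[a,b].ravel()
r=least_squares(res,[.6,.1,0.],loss='soft_l1');print(r.x);a,b=res(r.x,True);print(a.round(1));print(b.round(1))
np.save("case.npy",r.x)
for n,q in dict(knob=(-.035,-.123,.140),tongue=(-.087,0,.099),hinge=(.07,0,.099)).items(): print(n,W(r.x,q))
# tray: wall-top rims at z=.025
c=[onplane(T,unz(*u,6,330,145),z) for u,z in (((63,66),.025),((370,75),.025),((378,470),.025),((62,465),.025))]
c=np.array(c);print(c,c.mean(0),np.linalg.norm(np.diff(np.r_[c,c[:1]],axis=0),axis=1))
for n,u in dict(socket=(451,376),jar=(240,338)).items():print(n,onplane(T,(u[0]/1.5,u[1]/1.5),.04))
sc=[onplane(S,(u/1.5,v/1.5),.025) for u,v in((220,179),(291,213),(223,296),(151,256))]
print(np.array(sc),np.mean(sc,0))
E
```

```text
[ 0.59748966  0.18534817 -0.0657017 ]
[[-0.3  1. ]
 [ 0.1 -0.9]
 [ 0.1 -0.1]
 [-0.2 -0.7]
 [-0.7 -0.6]
 [-0.6  0.5]
 [ 0.1  0.8]
 [ 0.7 -1.3]]
[[-0.2 -1.2]
 [-0.3  0.2]
 [-0.6  0.2]
 [ 0.9 -0.5]
 [-0.7 -0.2]
 [-0.  -0.5]
 [ 0.3  0.9]
 [-0.6  0.6]]
knob [[0.55448968 0.06491146 0.14      ]]
tongue [[0.51067737 0.1910601  0.099     ]]
hinge [[0.66733863 0.18075236 0.099     ]]
[[ 0.69275269 -0.20999694  0.025     ]
 [ 0.69106359 -0.37916181  0.025     ]
 [ 0.47481042 -0.37450497  0.025     ]
 [ 0.47539276 -0.20508879  0.025     ]] [ 0.58350487 -0.29218813  0.025     ] [0.16917331 0.21630331 0.16941718 0.21741534]
socket [ 0.38340824 -0.07853136  0.04      ]
jar [0.45475678 0.36102596 0.04      ]
[[ 0.48476547 -0.37062147  0.025     ]
 [ 0.4839285  -0.20276443  0.025     ]
 [ 0.69806277 -0.20463786  0.025     ]
 [ 0.69551802 -0.37046855  0.025     ]] [ 0.59056869 -0.28712308  0.025     ]
```

```bash
cat >> h.py <<'E'
from scipy.spatial.transform import Rotation as R
p=np.load("case.npy") if __import__("os").path.exists("case.npy") else None
def ori(ang):  # tool down, jaw axis at world angle ang
    x=np.array([np.cos(ang),np.sin(ang),0]);y=np.array([0,0,-1.]);return R.from_matrix(np.c_[x,y,np.cross(x,y)]).as_rotvec()
E
python3 - <<'E'
from h import *;from cell import env
R0=R.from_rotvec(env.get_obs()["eef_rot"]).as_matrix();print(R0.round(2))
a=p[2];kn=W(p,(-.035,-.123,.121))[0]
for nm,P,an in (("knobA",kn+[0,0,.15],a),("knobB",kn+[0,0,.15],a+np.pi),("knob",kn,a),("knobB",kn,a+np.pi),
 ("t+",W(p,(-.084,0,.12))[0],a+np.pi/2),("t-",W(p,(-.084,0,.12))[0],a-np.pi/2),("up+",W(p,(.09,0,.25))[0],a+np.pi/2),("up-",W(p,(.09,0,.25))[0],a-np.pi/2),
 ("tray+",[.587,-.29,.25],a+np.pi/2),("tray-",[.587,-.29,.25],a-np.pi/2),("tray-hi",[.587,-.29,.37],a-np.pi/2),("str hi-",W(p,(0,0,.4))[0],a-np.pi/2)):
    q=env.solve_ik(P,ori(an));print(nm,None if q is None else np.round(q,2))
E
```

```text
[[ 0.25 -0.    0.97]
 [-0.97  0.    0.25]
 [-0.   -1.   -0.  ]]
knobA [ 0.33  0.39 -0.75  1.63  0.28  1.23 -0.54]
knobB [ 0.51  0.49 -1.06  1.61  0.44  1.3   2.46]
knob [ 0.28  0.54 -0.7   1.82  0.42  0.94 -0.67]
knobB [ 0.49  0.68 -1.07  1.8   0.68  1.07  2.25]
t+ [ 0.33  0.77 -1.23  1.82  0.8   1.15  0.33]
t- [ 0.04  0.52 -0.68  1.85  0.41  0.92 -2.47]
up+ [ 0.17  0.75 -0.99  1.24  0.61  1.45  0.75]
up- [ 0.04  0.66 -0.69  1.25  0.41  1.37 -2.26]
tray+ [ 0.79  0.56 -0.67  1.42  0.35  1.29  1.6 ]
tray- [ 0.43  0.47 -0.09  1.45  0.04  1.22 -1.29]
tray-hi [ 0.44  0.42 -0.1   1.24  0.04  1.48 -1.29]
str hi- [ 0.19  0.53 -1.02  1.21  0.45  1.63 -2.37]
```

Run:
```python
from h import *;from cell import env
a=p[2];kn=W(p,(-.035,-.123,.121))[0]+[-.002,0,0]
o=env.get_obs();env.move_l(o["tcp_pos"]+[0,0,.12],feed=.3)
env.move_to(kn+[0,0,.12],ori(a))
env.move_l(kn+[0,0,.04],feed=.15)
o=env.get_obs();print(o["time_s"],o["tcp_pos"]-kn,o["force"])
for n in("scene","top"):
    f=env.grab_frame(n)["pixels"]
    c=f[150:230,170:300] if n=="top" else f[120:260,210:340]
    cv2.imwrite(f"pics/{n}1.png",cv2.convertScaleAbs(cv2.resize(c[:,:,::-1],None,fx=4,fy=4,interpolation=cv2.INTER_CUBIC),alpha=1.5))
```

```text
4.0917 [0.00043535 0.00021716 0.04067699] [ 0.57128289 -0.14784762  0.1847152 ]
```

View pics/scene1.png

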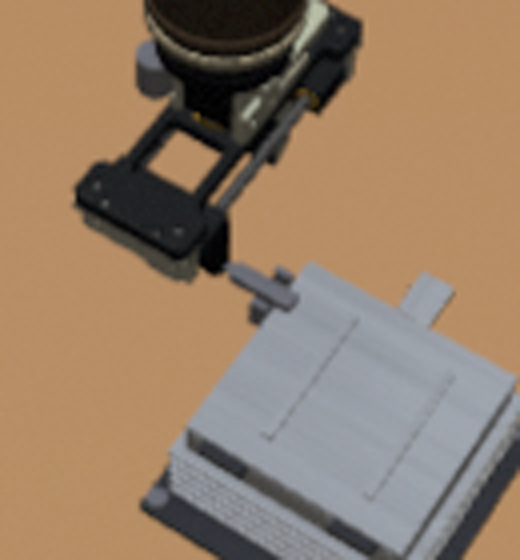

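View pics/top1.png

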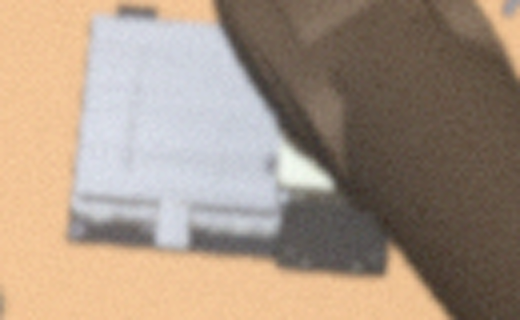

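Scene: the knob at (215,240) lies between the open fingers, with the near finger at (145,220) and the far one at (325,85). I'll descend, grip and pull.

```bash
cat >> h.py <<'E'
def st(env,l=""):
    o=env.get_obs();print(l,round(o["time_s"],2),o["tcp_pos"].round(4),"F",o["force"].round(1),"M",o["ft_torque"].round(2),"gap",round(o["finger_gap"],4));return o
def snap(env,n,name,box,s=4):
    f=env.grab_frame(n);x0,y0,x1,y1=box
    pickle.dump(f,open(f"pics/{name}.pkl","wb"))
    cv2.imwrite(f"pics/{name}.png",cv2.convertScaleAbs(cv2.resize(f["pixels"][y0:y1,x0:x1,::-1],None,fx=s,fy=s,interpolation=cv2.INTER_CUBIC),alpha=1.5))
E
python3 - <<'E'
from h import *;from cell import env
a=p[2];kn=W(p,(-.035,-.123,.121))[0]+[-.002,0,0]
env.move_l(kn,feed=.1);st(env,"down")
env.gripper_close(50);st(env,"grip")
d=W((0,0,a),(0,-1,0))[0]
for k in (.006,.012,.016,.018):
    env.move_l(kn+d*k,feed=.05);o=st(env,k)
    print(" along",(o["force"]@d).round(1),((o["tcp_pos"]-kn)@d).round(4))
snap(env,"scene","scene2",(210,120,340,260))
E
```

```text
down 4.74 [0.5526 0.0652 0.1212] F [ 0.5 -0.3  0.4] M [-0.03 -0.08  0.06] gap 0.0918
grip 5.89 [0.5541 0.0648 0.1212] F [ 7.4  0.9 -4.2] M [-0.   -1.32  0.03] gap 0.0168
0.006 6.16 [0.5538 0.0602 0.1212] F [ 7.3  4.1 -8.1] M [ 0.97 -1.61  0.01] gap 0.017
 along -4.6 0.0046
0.012 6.42 [0.5534 0.0549 0.1212] F [  8.3   7.4 -10.3] M [ 1.44 -1.67 -0.04] gap 0.0168
 along -7.9 0.0099
0.016 6.67 [0.5532 0.0515 0.1212] F [  7.7   8.4 -10.1] M [ 1.71 -1.75 -0.  ] gap 0.0173
 along -8.9 0.0133
0.018 6.92 [0.5531 0.0498 0.1212] F [ 8.3  9.7 -9.9] M [ 1.72 -1.71  0.04] gap 0.0167
 along -10.2 0.015
```

View pics/scene2.png

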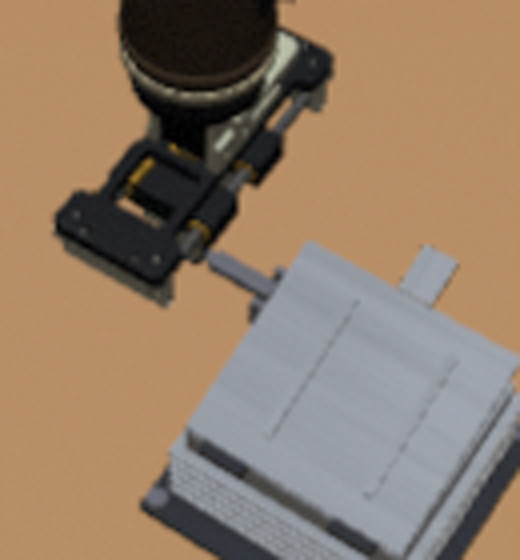

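The tongue is now at (430,275), up from (428,300), so the flap looks ajar. I'll keep pulling until the force climbs at the stop.

Run:
```python
from h import *;from cell import env
a=p[2];kn=W(p,(-.035,-.123,.121))[0]+[-.002,0,0]
d=W((0,0,a),(0,-1,0))[0]
for k in (.020,.022,.024):
    env.move_l(kn+d*k,feed=.05);o=st(env,k)
    print(" along",(o["force"]@d).round(1),((o["tcp_pos"]-kn)@d).round(4))
    if o["force"]@d<-18: break
env.pause(.3)
snap(env,"scene","scene3",(210,120,340,260))
```

```text
0.02 7.22 [0.553  0.0488 0.1212] F [  8.9  11.3 -11.8] M [ 2.27 -1.81 -0.04] gap 0.0168
 along -11.8 0.0161
0.022 7.47 [0.553  0.0488 0.1212] F [ 10.2  17.2 -15.5] M [ 3.4  -2.05  0.01] gap 0.017
 along -17.8 0.0161
0.024 7.72 [0.553  0.0487 0.1212] F [ 11.7  22.4 -18.4] M [ 4.51 -2.28 -0.1 ] gap 0.0168
 along -23.2 0.0162
```

View pics/scene3.png

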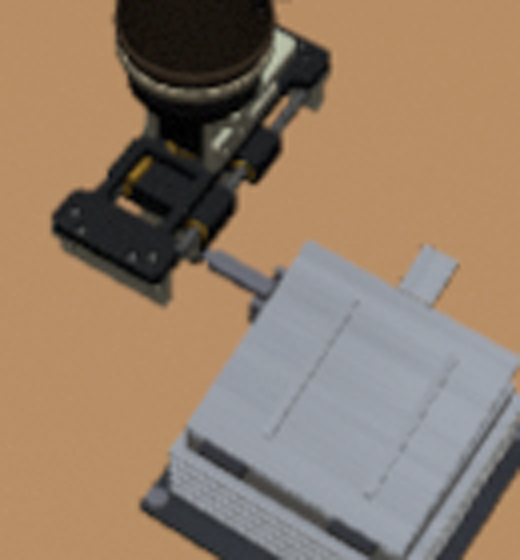

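The stop is reached: travel is 16 mm and the force is climbing. The flap is ajar, with the tongue at (430,270). I'll release and inspect.

Run:
```python
from h import *;from cell import env
a=p[2]
env.ungrasp();o=st(env)
env.move_l(o["tcp_pos"]+[0,0,.1],feed=.25)
for A,P in (("t+",W(p,(-.084,0,.22))[0]),):
  for an in (a+np.pi/2,a-np.pi/2):
    q=env.solve_ik(P,ori(an));print(q)
env.move_to(W(p,(-.084,0,.22))[0],ori(a-np.pi/2)) if q is not None else 0
st(env)
snap(env,"scene","scene4",(210,120,340,260));snap(env,"top","top4",(170,130,300,230))
S=pickle.load(open("pics/scene4.pkl","rb"))
for th in (0,.1,.2,.3):
  c,s=np.cos(th),np.sin(th)
  print(th,((proj(S,W(p,[(.07-.174*c-.004*s*-1*-1,y,.099+.174*s+.004*c) for y in(.012,-.012)])-0)-[210,120]+.5)*4)
```

```text
File "<stdin>", line 14
    print(th,((proj(S,W(p,[(.07-.174*c-.004*s*-1*-1,y,.099+.174*s+.004*c) for y in(.012,-.012)])-0)-[210,120]+.5)*4)
         ^
SyntaxError: '(' was never closed
```

```bash
cat >> h.py <<'E'
def tong(th,r=.157,n=0,y=0): 
    c,s=np.cos(th),np.sin(th);return (.07-r*c+n*s,y,.099+r*s+n*c)
E
python3 - <<'E'
from h import *;from cell import env
a=p[2]
env.ungrasp();o=st(env)
env.move_l(o["tcp_pos"]+[0,0,.1],feed=.25)
P=W(p,(-.084,0,.22))[0]
for an in (a+np.pi/2,a-np.pi/2): print(np.round(env.solve_ik(P,ori(an)),2))
env.move_to(P,ori(an));st(env)
snap(env,"scene","scene4",(210,120,340,260));snap(env,"top","top4",(170,130,300,230))
S=pickle.load(open("pics/scene4.pkl","rb"))
for th in (0,.1,.2,.3):
  print(th,((proj(S,W(p,[tong(th,.174,.004,y) for y in (.012,-.012)]))-[210,120]+.5)*4).round())
E
```

```text
9.32 [0.5509 0.041  0.121 ] F [ 0.3 -0.2 -0.6] M [ 0.01 -0.02  0.01] gap 0.092
[ 0.34  0.59 -1.2   1.71  0.58  1.25  0.51]
[-0.08  0.36 -0.49  1.74  0.19  1.08 -2.27]
 11.38 [0.5136 0.1904 0.2194] F [-0.3  0.7 -0.5] M [ 0.01 -0.01  0.01] gap 0.0918
0 [[456. 288.]
 [422. 270.]]
0.1 [[458. 275.]
 [424. 257.]]
0.2 [[459. 264.]
 [425. 246.]]
0.3 [[459. 255.]
 [424. 236.]]
```

View pics/scene4.png

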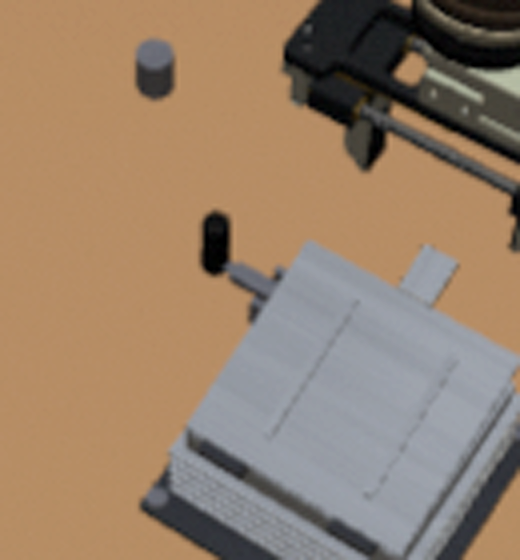

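View pics/top4.png

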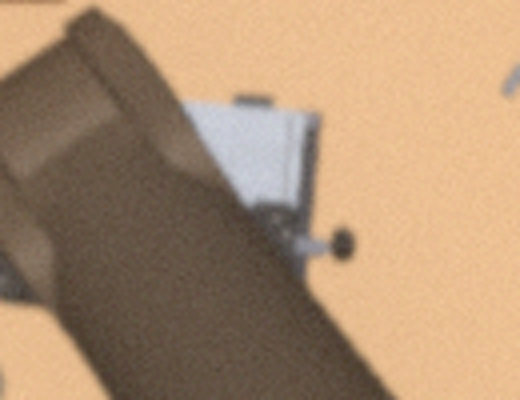

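The tongue end at about (459,262)/(428,246) matches the 0.2 rad prediction, and the knob is home again at (215,242). I'll pinch the tongue across its width and carry it round the arc.

Run:
```python
from h import *;from cell import env
a=p[2];r=.161;dz=np.array([0,0,-.008])
P=lambda th:W(p,tong(th,r))[0]+dz
env.move_l(P(.2)+[0,0,.03],feed=.2);env.move_l(P(.2),feed=.1);st(env,"at")
env.gripper_close(8);o=st(env,"grip")
assert .015<o["finger_gap"]<.03
for i,th in enumerate(np.linspace(.2,1.70,13)[1:]):
    env.move_l(P(th),feed=.1)
    o=st(env,round(th,2))
    if np.linalg.norm(o["force"])>20: print("STOP");break
snap(env,"scene","scene5",(210,90,340,260))
```

```text
at 12.42 [0.5102 0.1913 0.1235] F [0.6 0.3 0.7] M [0.01 0.04 0.01] gap 0.0914
grip 13.47 [0.5098 0.1908 0.1229] F [-0.6 -2.2 -0. ] M [-0.33  0.05  0.02] gap 0.0236
0.32 13.82 [0.5154 0.1904 0.1426] F [ 0.2 -2.1  0.3] M [-0.59 -0.13 -0.05] gap 0.0242
0.45 14.18 [0.5228 0.1899 0.1608] F [ 1.1 -4.2 -0.1] M [-0.72 -0.31 -0.02] gap 0.0236
0.57 14.53 [0.5326 0.1893 0.1783] F [ 1.1 -4.8 -0.1] M [-0.92 -0.35 -0.  ] gap 0.024
0.7 14.88 [0.5446 0.1884 0.1947] F [ 1.  -4.8  0.7] M [-1.06 -0.13 -0.03] gap 0.024
0.82 15.22 [0.5588 0.1874 0.2095] F [-0.3 -5.9  0.9] M [-1.15 -0.12 -0.04] gap 0.024
0.95 15.57 [0.5745 0.1864 0.2221] F [ 1.3 -4.7  1.2] M [-1.19 -0.06 -0.08] gap 0.0238
1.08 15.93 [0.5916 0.1852 0.2327] F [ 0.6 -5.   0.5] M [-1.17 -0.12 -0.01] gap 0.0238
1.2 16.27 [0.6097 0.1839 0.241 ] F [ 1.6 -6.3 -0.8] M [-1.36 -0.09 -0.03] gap 0.0238
1.32 16.62 [0.6285 0.1827 0.2469] F [ 0.5 -7.5 -0.8] M [-1.38 -0.05 -0.02] gap 0.0235
1.45 16.98 [0.6479 0.1813 0.2505] F [ 0.3 -7.1 -0.2] M [-1.4  -0.    0.02] gap 0.0241
1.58 17.32 [0.6679 0.1799 0.2516] F [-0.  -7.   0.2] M [-1.52  0.04 -0.03] gap 0.0238
1.7 17.68 [0.688  0.1786 0.2504] F [-0.4 -7.1 -0.5] M [-1.54 -0.01  0.02] gap 0.0242
```

View pics/scene5.png

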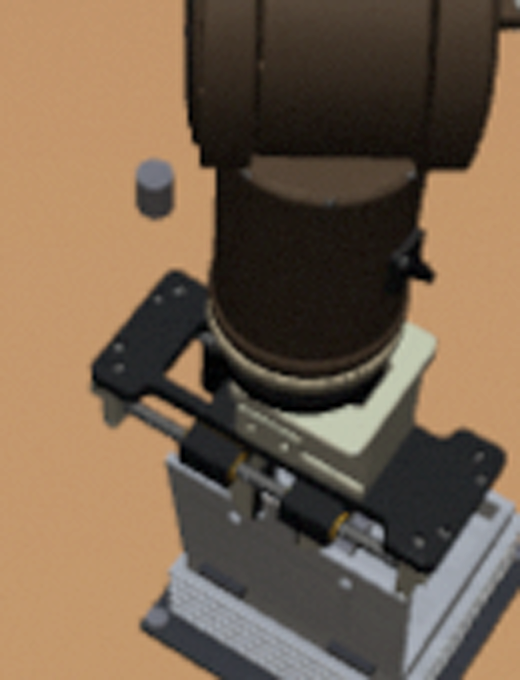

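The flap is fully up in the gripper. I'll release, rise clear and look at the open flap and the strainer.

Run:
```python
from h import *;from cell import env
a=p[2]
env.ungrasp();o=st(env)
env.move_l(o["tcp_pos"]+[0,0,.11],feed=.25)
env.move_to(W(p,(-.05,-.33,.36))[0],ori(a-np.pi/2));st(env)
snap(env,"scene","scene6",(220,130,350,290));snap(env,"top","top6",(170,130,270,220),6)
```

```text
18.89 [0.688  0.1794 0.2507] F [-0.2  0.3 -0.2] M [-0.    0.01  0.  ] gap 0.0918
 20.83 [ 0.5266 -0.1393  0.3599] F [ 0.4 -0.2 -1.2] M [ 0.01 -0.05 -0.03] gap 0.0916
```

View pics/scene6.png

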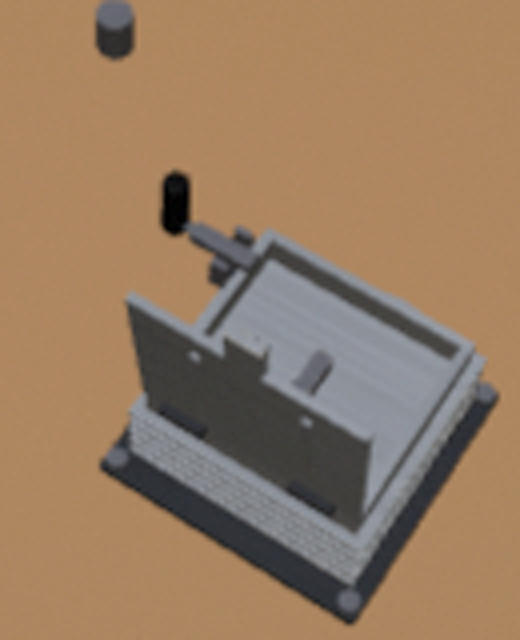

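View pics/top6.png

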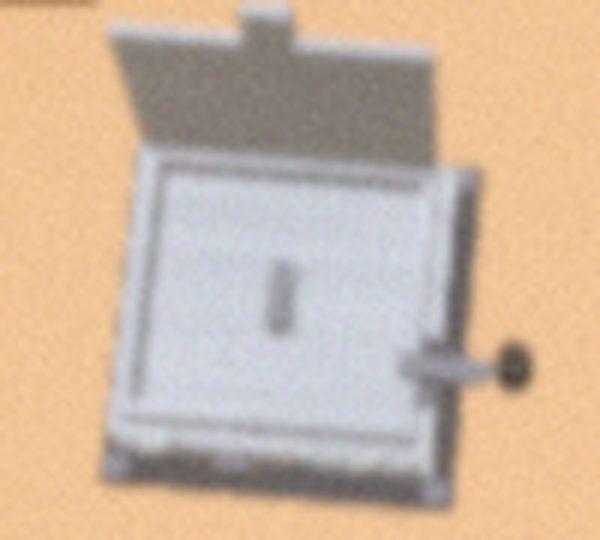

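The flap stands open. The lug is at about (283,297) in the top crop and (318,370) in the scene crop. I'll overlay the model to check the lug and the yaw.

```bash
cat > ov.py <<'E'
from h import *
import sys
p=np.array([float(v) for v in sys.argv[1:4]]);tag=sys.argv[4]
S=pickle.load(open("pics/scene6.pkl","rb"));T=pickle.load(open("pics/top6.pkl","rb"))
def box(x,y,z): return [(-x,-y,z),(x,-y,z),(x,y,z),(-x,y,z)]
for f,(x0,y0,x1,y1),n in ((S,(235,165,340,285),"s"),(T,(180,150,255,220),"t")):
    s=5 if n=="s" else 8
    im=cv2.convertScaleAbs(cv2.resize(f["pixels"][y0:y1,x0:x1,::-1],None,fx=s,fy=s,interpolation=cv2.INTER_CUBIC),alpha=1.3)
    for b,col in ((box(.018,.006,.086),(0,0,255)),(box(.063,.068,.095),(0,255,0)),(box(.07,.075,.095),(255,0,0)),(box(.095,.095,0),(255,0,255)),
      ([tong(1.7,.174,0,.012),tong(1.7,.174,0,-.012),tong(1.7,.14,0,-.012),tong(1.7,.14,0,-.075),tong(1.7,0,0,-.075),tong(1.7,0,0,.075),tong(1.7,.14,0,.075),tong(1.7,.14,0,.012)],(0,255,255))):
        u=(proj(f,W(p,b))-[x0,y0]+.5)*s-.5
        cv2.polylines(im,[np.round(u*16).astype(int)],True,col,1,cv2.LINE_AA,4)
    print(im.shape);cv2.imwrite(f"pics/ov_{n}{tag}.png",im)
E
python3 ov.py 0.5975 0.1853 -0.0657 a
```

```text
(600, 525, 3)
(560, 600, 3)
```

View pics/ov_sa.png

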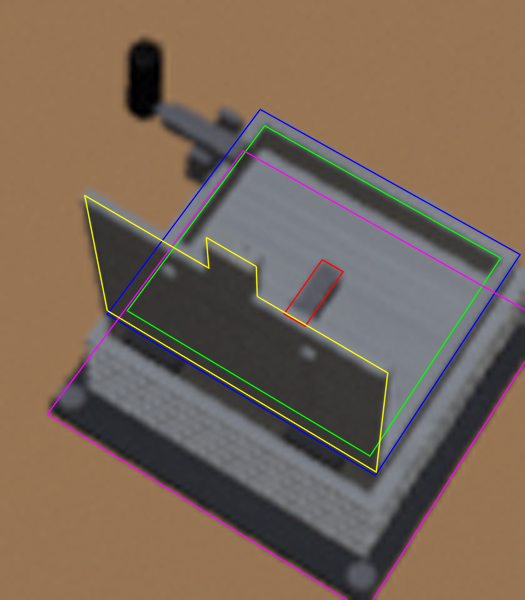

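View pics/ov_ta.png

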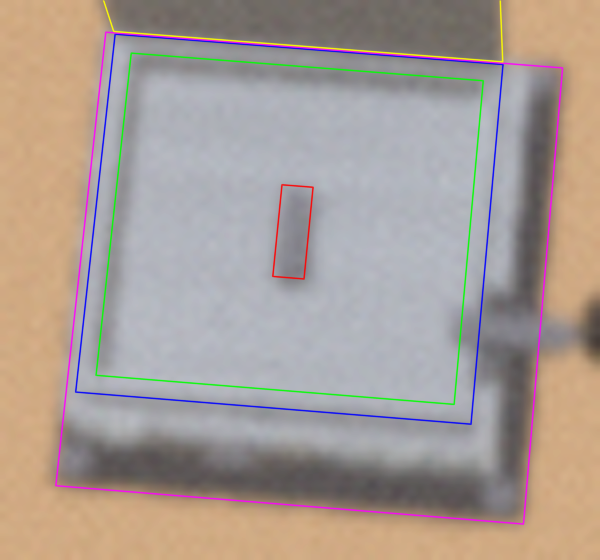

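The overlay agrees to within a pixel. Contact readings from the tongue and knob refine the case pose to (0.5975, 0.1848), yaw -0.068. I'll descend into the chamber in steps, checking force.

Run:
```python
from h import *;from cell import env
p=np.array([.5975,.1848,-.0684]);np.save("case.npy",p);a=p[2];rv=ori(a-np.pi/2)
C=np.array([.5973,.1847,0])
env.move_to(C+[0,0,.36],rv);st(env)
env.move_l(C+[0,0,.13],rv,feed=.25);o=st(env)
off=o["tcp_pos"][:2]-p[:2];print(off.round(4),(R.from_rotvec(o["eef_rot"])*R.from_rotvec(rv).inv()).as_rotvec().round(4))
C[:2]-=off*[1,1]-0
for z in (.10,.088,.080,.070,.061):
    env.move_l(C+[0,0,z],feed=.08);o=st(env,z)
    if np.linalg.norm(o["force"])>6: print("STOP");break
```

```text
22.19 [0.5978 0.1829 0.36  ] F [ 0.4 -0.1 -0.2] M [-0.03  0.05 -0.04] gap 0.0915
 23.26 [0.5982 0.1848 0.1314] F [ 0.5 -0.1  0.2] M [0.05 0.   0.  ] gap 0.0914
[0.0007 0.    ] [ 0.0008 -0.002  -0.0005]
0.1 23.78 [0.5963 0.1846 0.0995] F [-0.1  0.5  0.1] M [-0.03 -0.   -0.04] gap 0.0915
0.088 24.08 [0.5962 0.1844 0.0873] F [-0.1  0.4 -0.8] M [ 0.03 -0.04  0.02] gap 0.0918
0.08 24.33 [0.5962 0.1845 0.0794] F [-0.3  0.3  0.3] M [-0.01  0.03  0.03] gap 0.0921
0.07 24.61 [0.5961 0.1844 0.0693] F [-0.4 -0.7  0.3] M [ 0.07  0.02 -0.02] gap 0.0916
0.061 24.87 [0.5962 0.1844 0.0603] F [ 0.3 -0.4 -0.1] M [ 0.02  0.04 -0.01] gap 0.0919
```

Run:
```python
from h import *;from cell import env
env.gripper_close(12);o=st(env,"g12")
assert .009<o["finger_gap"]<.016
# null lateral error
env.gripper_close(40);o=st(env,"g40")
b=o["tcp_pos"]
for dz in (.01,.02,.03,.045,.06):
    env.move_l([b[0],b[1],.0603+dz],feed=.08);o=st(env,dz)
    if np.linalg.norm(o["force"])>15: print("STOP");break
```

```text
g12 26.07 [0.5966 0.1847 0.061 ] F [ 0.  -0.1 -1.3] M [0.02 0.   0.02] gap 0.0118
g40 26.29 [0.5966 0.1846 0.061 ] F [ 0.6 -0.2  0.2] M [-0.01 -0.05 -0.05] gap 0.0116
0.01 26.56 [0.597  0.1849 0.071 ] F [ 0.2 -0.2 -2.3] M [0.03 0.01 0.01] gap 0.0115
0.02 26.83 [0.597  0.1849 0.081 ] F [-0.5  0.6 -2.2] M [0.08 0.01 0.03] gap 0.0118
0.03 27.11 [0.597  0.1849 0.091 ] F [ 0.6  0.2 -2.1] M [ 0.06  0.01 -0.01] gap 0.0122
0.045 27.45 [0.5971 0.1849 0.1061] F [-0.6 -1.1 -2.1] M [ 0.03  0.01 -0.03] gap 0.0116
0.06 27.79 [0.597  0.1849 0.1211] F [-0.3  0.2 -1.9] M [0.07 0.04 0.05] gap 0.0117
```

The strainer is in hand at 2 N weight with the gap steady. I'll raise it and carry it to the tray.

Run:
```python
from h import *;from cell import env
o=env.get_obs();b=o["tcp_pos"]
env.move_l([b[0],b[1],.31],feed=.2);st(env)
env.move_l([.587,-.29,.31],feed=.18);st(env)
env.move_l([.587,-.29,.203],feed=.12);env.pause(.7);o=st(env)
print(R.from_rotvec(o["eef_rot"]).as_matrix()[:,1].round(4),np.abs(o["qd"]).max())
snap(env,"scene","scene7",(0,0,512,384),1.5);snap(env,"top","top7",(0,0,512,384),1.5)
```

```text
28.89 [0.5965 0.1845 0.3086] F [ 0.3  0.6 -2.1] M [ 0.03  0.04 -0.02] gap 0.0116
 31.68 [ 0.5872 -0.2892  0.3101] F [-0.   0.  -2.1] M [ 0.04  0.   -0.05] gap 0.0115
 33.42 [ 0.587 -0.29   0.203] F [-0.5  0.3 -1.9] M [0.01 0.04 0.  ] gap 0.0117
[-1.e-04  0.e+00 -1.e+00] 0.0012906492301092403
```

View pics/scene7.png

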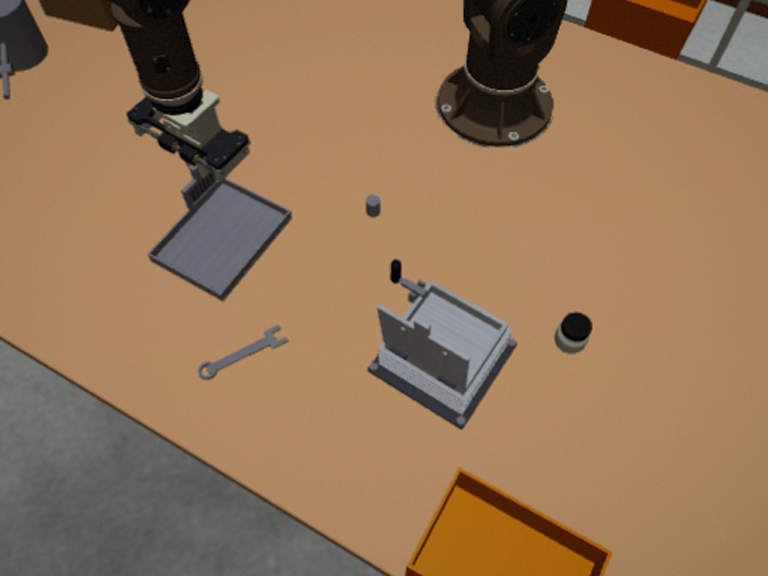

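View pics/top7.png

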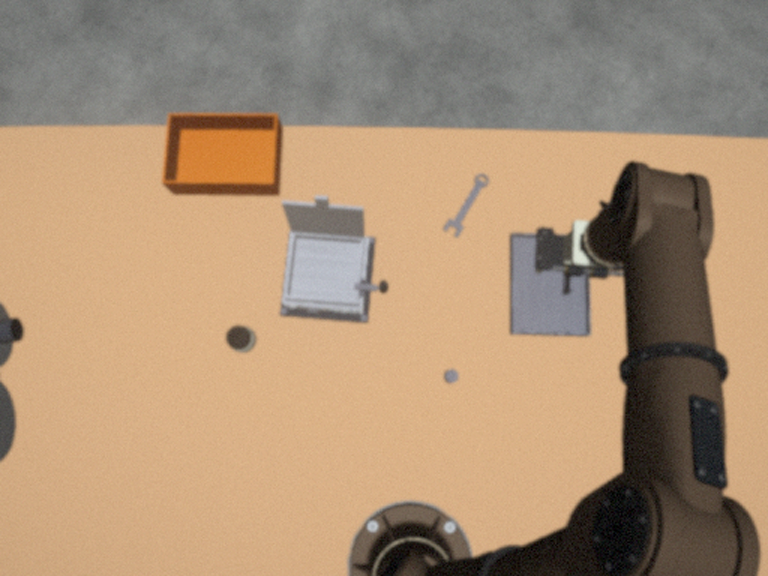

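The flap stands open and the socket, wrench and jar are at unchanged pixels. As a last check I'll compare the strainer's projected outline with the picture.

Run:
```python
from h import *
S=pickle.load(open("pics/scene7.pkl","rb"));x0,y0,x1,y1=90,60,200,200;s=5
im=cv2.convertScaleAbs(cv2.resize(S["pixels"][y0:y1,x0:x1,::-1],None,fx=s,fy=s-1,interpolation=cv2.INTER_CUBIC),alpha=1.4)
q=(.587,-.29,p[2])
for b,c in (([(-.048,0,.150),(.048,0,.150),(.048,0,.2),(-.048,0,.2)],(0,0,255)),([(-.11,-.085,.025),(.11,-.085,.025),(.11,.085,.025),(-.11,.085,.025)],(0,255,0))):
    w=W(q if b[0][2]>.1 else (.587,-.29,-.015),b);u=(proj(S,w)-[x0,y0]+.5)*[s,s-1]
    cv2.polylines(im,[np.round(u).astype(int)],True,c,1)
cv2.imwrite("pics/fin.png",im)
```

```text
(no output)
```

View pics/fin.png

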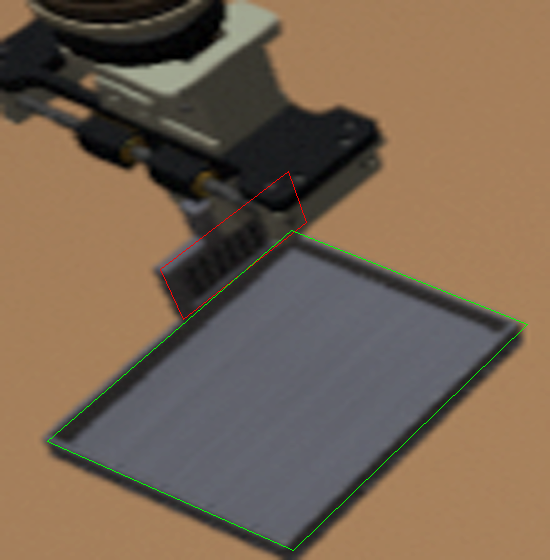

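The model outline for a lower edge at 0.15 m, centred over the tray, lies on the strainer (lower corner at (183,318)), and the tray outline fits too. I'll hand it in.

Run:
```python
from h import *;from cell import env
st(env);env.sign_off()
```

```text
33.52 [ 0.587 -0.29   0.203] F [-0.4  0.1 -2. ] M [0.03 0.04 0.04] gap 0.0115
the job is handed in; nothing more can be done
```

The job is done and handed in at 33.5 s. The gripper is still holding the strainer upright and still above the middle of the tray.

- **Latch:** I pulled the knob out 16 mm, where the force rose sharply at its stop. The flap sprang ajar to about 0.2 rad, and the bolt went home when I let go.
- **Flap:** I pinched the tongue and carried it round its arc to about 1.70 rad, then let go. The last pictures show it still standing open.
- **Strainer:** I gripped the lug at 40 N and drew the plate out without touching the walls. It hangs at about 2 N with the finger gap steady at 11.5–12 mm. Its lower edge is about 0.15 m above the bench.
- **Last checks:** The strainer and tray outlines drawn from the model matched the scene picture. The socket, wrench and jar were at the same pixels as at the start.

The only disagreement was in the tray's position. The two cameras placed its centre 7 mm apart in x and 5 mm apart in y, so I used the mean. No check failed.

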